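# Gather the fresh ink cartridges into the desk caddy

## Robot

A 6-joint arm with a two-finger parallel gripper is mounted at the origin on the work surface. World frame = base frame: x ahead of the robot, y to its left, z up, the work surface at z = 0. Lengths are in m, angles in rad, forces in N, time in s.
With the tool pointing down it reaches from about 0.35 to 0.975 m from the base axis. Payload 4.9 kg.
Tool frame: the origin (TCP) lies midway between the tips of the shut fingers; the grasp point (between the pads) lies 19 mm behind it; z points along the fingers, y is the line along which they close (so a half turn about z gives the same grasp; the last joint's range is limited). The gripper opens to 85 mm and grips with 20 to 120 N. Pads are 22 mm wide; open, the fingers measure 114 mm over their backs; the gripper's body (76 mm by 85 mm) begins 54 mm behind the grasp point. The pads swing forward as they close: fully open they stand 13 mm farther back than shut.
Start: joints at [1.202, 0.053, 1.613, -0, 1.476, -0.119], TCP at [0.154, 0.606, 0.231] pointing down, gripper open.
Joint ranges: [-3.01, 3.01], [-1.01, 2.22], [0.06, 2.58], [-1.02, 4.17], [0.09, 2.62], [-3.14, 3.14]. Speed limits (rad/s): [2.57, 2.57, 3.14, 3.14, 3.14, 3.14].

## Interface

Orientations are given as a unit quaternion [w, x, y, z].
In Python, from bench import env gives the robot as it stands. The module is installed in compiled form; this text tells all that it offers. Calls block until the motion is done:
- env.move_pose(position, orientation): joint-space move of the TCP to a pose.
- env.move_straight(position, speed=0.15, orientation=None): straight line of the TCP; orientation=None keeps the orientation; speed is the mean speed in m/s.
- env.movej(angles): joint-space move.
- env.set_gripper(opening, squeeze=None): finger opening in m; squeeze is the grip in N (None keeps the last); returns when the fingers have stopped.
- env.dwell(seconds).
- env.solve_ik(position, orientation): joint angles nearest the present ones, or None.
- env.get_image(name): name is "scene" or "top" or "wrist"; returns a dict with "pixels" (384x512x3 uint8, red, green, blue), "fx", "fy", "cx", "cy" (pixels), "rvec" (rotation vector, rad) and "tvec" (3), from world to camera coordinates, as OpenCV has them; the wrist camera has in their place "mount" (4x4, takes a point from camera to tool coordinates, whose origin is the TCP and whose axes are the flange's). Camera axes: x right, y down, z forward; pixel columns grow to the right and rows downward; lengths in m; the calibration is good to about 2 mm. A picture is of the moment at which its call begins: read the wrist's pose just before it. There is no depth.
A pose or a line that the arm cannot do raises env.Unreachable and nothing moves.
- env.hand_in(): hands the job in; it is judged then, once.
Trained networks look in a picture, given as the dict that the camera call returned (one of the last four; its "shot" number tells which), for a name from the list of things; names that differ only in an ending like _2 or _b are one class to them, and where a whole thing is asked for, a point or a joint stands for the part that bears it (a point fixed in the world has none). Each returns a list of dicts, best first, with "confidence" (0 to 1); they miss things now and then, are a little off and sometimes report something else, mostly with a low value. They report only what shows in the picture. A call takes as long as a camera call. They do not tell look-alikes from the thing itself.
- env.look_for(name, picture): "bbox" ([left, top, right, bottom] in pixels, round what is visible of it).
- env.regions_of(name, picture): "pixels" (384x512 bool, what is visible of it) and "bbox" ([left, top, right, bottom] in pixels, round what is visible of it).
Readings, each from a call of its own:
- env.current_time(): time.
- env.current_q(): joint angles.
- env.current_dq(): joint speeds.
- env.current_joint_torque(): joint torques, N m.
- env.current_tcp_pos(): TCP position.
- env.current_orientation(): TCP orientation.
- env.current_force(): force on the tool from outside, world axes, zero at the start.
- env.current_torque(): the same for the moment, N m.
- env.current_width(): finger opening in m.
- env.current_grasp_force(): force on a finger pad.
Only numpy, scipy, OpenCV 4.12 (cv2) and the standard library are available. Lean on these libraries where they do the work, as an engineer would, in place of code of your own. Each camera call takes 0.05 s, during which the arm holds its last target. There are 200 camera calls.

## Task

Gather the three fresh ink cartridges, the ones still wearing a white cap, into the wooden caddy on the desk: stand each one upright on the floor of the compartment of its own colour. Leave the spent cartridges (no white cap), the little jar and the globe standing where they are.

Things in the scene. Friction and masses are not known exactly. Their poses are not given: they have to be found in the camera images.
- fresh_cyan: Fresh cyan ink cartridge, loose, upright on the dark desk mat: cyan block 70 long (its x) x 24 wide (its y) x 48 mm high, topped by a white cap (36 x 24 x 10 mm, on the +x half) and a step of the ink colour (28 x 20 x 10 mm, on the -x half); 58 mm high overall, about 75 g. Origin at the centre of its underside, z up. Grip it across its 24 mm width.
- fresh_magenta: Fresh magenta ink cartridge, loose, upright on the dark desk mat: magenta block 70 long (its x) x 24 wide (its y) x 48 mm high, topped by a white cap (36 x 24 x 10 mm, on the +x half) and a step of the ink colour (28 x 20 x 10 mm, on the -x half); 58 mm high overall, about 75 g. Origin at the centre of its underside, z up. Grip it across its 24 mm width.
- fresh_yellow: Fresh yellow ink cartridge, loose, upright on the dark desk mat: yellow block 70 long (its x) x 24 wide (its y) x 48 mm high, topped by a white cap (36 x 24 x 10 mm, on the +x half) and a step of the ink colour (28 x 20 x 10 mm, on the -x half); 58 mm high overall, about 75 g. Origin at the centre of its underside, z up. Grip it across its 24 mm width.
- spent_cyan: Spent cyan ink cartridge, a look-alike that must stay put: same cyan block, size and origin as the fresh one, but no white cap; the +x half of its top is a bare black pad 48 mm up (the coloured step on the -x half reaches 58 mm). Loose, stands upright on the mat among the fresh ones.
- spent_magenta: Spent magenta ink cartridge, a look-alike that must stay put: same magenta block, size and origin as the fresh one, but no white cap; the +x half of its top is a bare black pad 48 mm up (the coloured step on the -x half reaches 58 mm). Loose, stands upright on the mat among the fresh ones.
- tray_cyan: Cyan compartment: open cyan box, outside 98 (its x) x 62 (its y) x 25 mm high, walls and floor 3 mm. Origin: centre of its underside, 5 mm above the desk, z up. Fixed. Three such stand side by side along y, 62.5 mm apart, in any colour order, in the fixed dark-wood caddy (110 x 200 x 20 mm high, a low brass handle at each end).
- tray_magenta: Magenta compartment: open magenta box, outside 98 (its x) x 62 (its y) x 25 mm high, walls and floor 3 mm. Origin: centre of its underside, 5 mm above the desk, z up. Fixed. Three such stand side by side along y, 62.5 mm apart, in any colour order, in the fixed dark-wood caddy (110 x 200 x 20 mm high, a low brass handle at each end).
- tray_yellow: Yellow compartment: open yellow box, outside 98 (its x) x 62 (its y) x 25 mm high, walls and floor 3 mm. Origin: centre of its underside, 5 mm above the desk, z up. Fixed. Three such stand side by side along y, 62.5 mm apart, in any colour order, in the fixed dark-wood caddy (110 x 200 x 20 mm high, a low brass handle at each end).
- jar: Small green glass jar with a steel lid, 44 mm across, 50 mm high, loose, standing upright on the mat among the cartridges (mat: 260 x 320 mm, 3 mm thick, fixed). Origin at the centre of its underside. Bystander.
- globe: Small cream-and-brass desk globe, ball 84 mm across on a brass foot, 125 mm high, loose, standing on the desk beyond the work. Origin at the centre of its underside. Bystander.
Things that resemble listed ones, but are neither listed nor needed, are in the scene too. Leave any green look-alike of the fresh_cyan alone.

How it is judged:
By the outcome, as a careful person would: the job done as asked, in the order asked, and still so for the second after the job is handed in, with the robot touching nothing.
It also fails if it takes over 99 s, if anything falls off the work surface, if the arm or the gripper's body presses on something with over 40 N, if the wrist force passes 120 N, or if a joint passes its speed limit or range.

## Working session

There is one attempt and no reset: what is moved stays moved. The work goes in short steps, each a Python script; the robot and the scene stay as the last script left them, time stands still between calls to the robot, and variables do not carry over. Pictures are saved under pics/ and viewed, at most 14 in all, crops included, and the job is handed in when it is done.

```bash
mkdir -p pics; cat > h.py <<'E'
import numpy as np, cv2
from bench import env
def save(p,name,crop=None,s=1):
    im=p["pixels"][:,:,::-1]
    if crop: im=im[crop[1]:crop[3],crop[0]:crop[2]]
    cv2.imwrite("pics/"+name,cv2.resize(im,None,fx=s,fy=s,interpolation=cv2.INTER_CUBIC))
def KRt(p):
    return np.array([[p["fx"],0,p["cx"]],[0,p["fy"],p["cy"]],[0,0,1]]),cv2.Rodrigues(np.array(p["rvec"],float))[0],np.array(p["tvec"],float).reshape(3)
def toplane(p,uv,z):
    K,R,t=KRt(p); uv=np.atleast_2d(np.array(uv,float))
    d=(np.linalg.inv(K)@np.c_[uv,np.ones(len(uv))].T).T@R; c=-R.T@t
    return c+d*((z-c[2])/d[:,2])[:,None]
def proj(p,P):
    K,R,t=KRt(p); q=(K@(R@np.atleast_2d(P).T+t[:,None])).T
    return q[:,:2]/q[:,2:]
E
python3 - <<'E'
from h import *
print(env.current_time(),env.current_tcp_pos(),env.current_orientation())
ps={}
for n in("top","scene"):
    p=env.get_image(n); ps[n]=p; save(p,n+"0.png",s=1.5)
    K,R,t=KRt(p); print(n,p["fx"],"cam at",-R.T@t)
    for o in "fresh_cyan fresh_magenta fresh_yellow spent_cyan spent_magenta tray_cyan tray_magenta tray_yellow jar globe".split():
        for d in env.regions_of(o,p):
            m=d["pixels"].astype(np.uint8); ys,xs=np.nonzero(m)
            if d["confidence"]>.3 and len(xs): print(n,o,round(d["confidence"],2),d["bbox"],"c",xs.mean().round(1),ys.mean().round(1))
import pickle;pickle.dump(ps,open("p0.pkl","wb"))
w=env.get_image("wrist");print(w["mount"],w["fx"],w["cx"])
E
```

```text
0.0 [0.15426444 0.60502201 0.23005452] [-2.43437606e-04  1.24546513e-01  9.92213229e-01 -1.00704829e-03]
top 441.9880317528422 cam at [ 0.46684781 -0.03727362  1.20851505]
top fresh_cyan 0.74 [368.8, 256.7, 400.6, 269.2] c 383.1 262.8
top fresh_cyan 0.54 [307.6, 262.5, 337.8, 279.2] c 321.2 271.7
top fresh_cyan 0.52 [302.3, 188.3, 322.0, 216.0] c 312.0 202.7
top fresh_magenta 0.8 [305.5, 153.1, 316.2, 179.5] c 309.5 165.6
top fresh_yellow 0.88 [338.7, 154.3, 359.9, 180.7] c 349.2 166.5
top spent_cyan 0.64 [266.7, 149.2, 285.9, 177.1] c 275.8 163.7
top spent_magenta 0.57 [334.0, 191.0, 353.6, 218.7] c 343.3 206.8
top tray_cyan 0.96 [144.4, 173.1, 166.5, 210.4] c 154.6 191.7
top tray_magenta 0.64 [123.0, 176.1, 143.5, 213.8] c 131.2 193.0
top tray_yellow 0.59 [167.8, 172.4, 192.4, 208.2] c 178.7 191.4
top jar 0.63 [264.7, 194.7, 283.1, 209.4] c 274.0 201.4
top globe 0.9 [219.2, 76.8, 251.8, 115.0] c 234.7 95.1
scene 411.50998906080775 cam at [ 1.24868831 -0.18381257  0.83258435]
scene fresh_cyan 0.93 [179.0, 132.6, 207.4, 155.0] c 192.0 142.9
scene fresh_cyan 0.91 [201.0, 168.6, 213.9,
[... 333 characters left out ...]
205.6] c 174.2 189.0
scene tray_cyan 0.93 [347.1, 161.2, 380.5, 188.5] c 362.0 175.7
scene tray_magenta 0.85 [363.8, 157.7, 401.6, 189.2] c 383.2 172.3
scene tray_yellow 0.93 [325.5, 163.3, 354.4, 194.7] c 339.1 179.3
scene jar 0.56 [233.7, 174.2, 252.8, 192.7] c 243.6 183.2
scene jar 0.38 [327.0, 165.8, 356.3, 192.8] c 339.3 179.8
scene globe 0.61 [293.3, 236.2, 327.3, 286.0] c 310.7 260.3
[[-8.10912814e-04 -9.54852968e-01 -2.97077685e-01  7.53687696e-02]
 [ 9.99999600e-01 -8.86643552e-04  1.20176438e-04 -8.11359579e-04]
 [-3.78152843e-04 -2.97077469e-01  9.54853305e-01 -1.42024438e-01]
 [ 0.00000000e+00  0.00000000e+00  0.00000000e+00  1.00000000e+00]] 334.84635247704114 254.63986533185513
```

View pics/top0.png

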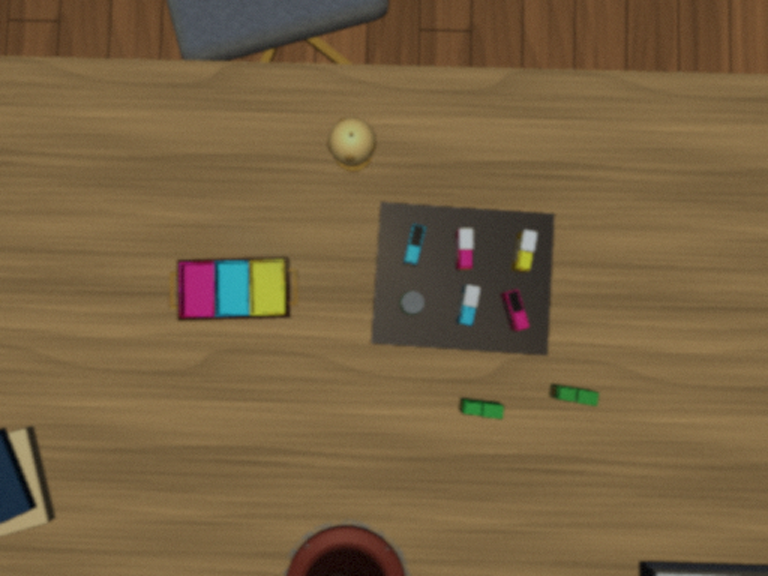

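View pics/scene0.png

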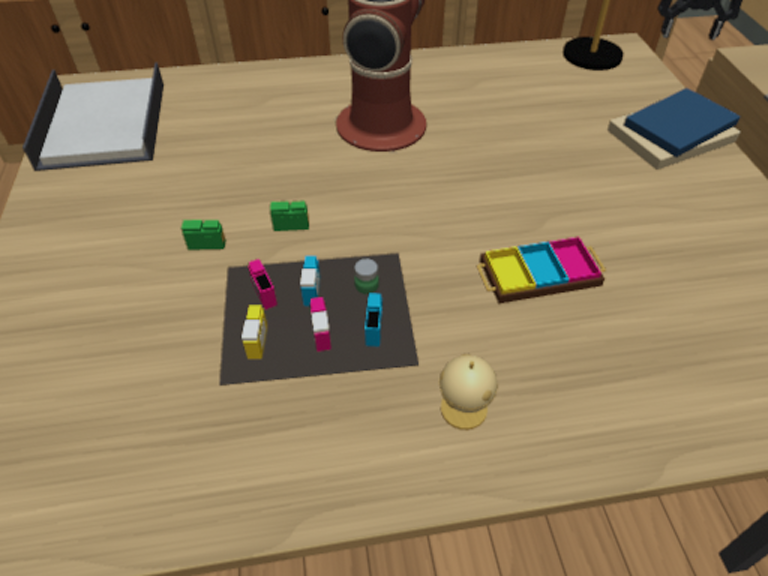

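```bash
python3 - <<'E'
from h import *
import pickle;p=pickle.load(open("p0.pkl","rb"))
save(p["top"],"top1.png",(250,140,410,285),4)
E
```

```text
(no output)
```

View pics/top1.png

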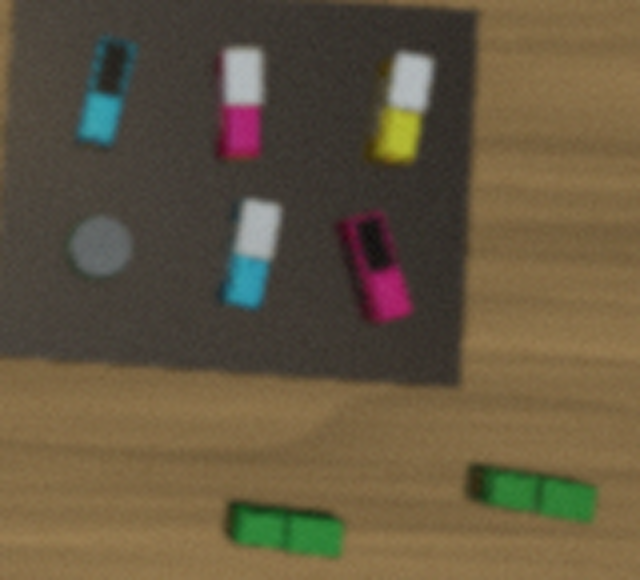

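The top view has magenta/cyan/yellow trays at px (131,193), (155,192) and (179,191).

- **Fresh, with a white cap:** cyan (312,203), magenta (310,166), yellow (349,167).
- **Spent, with a black pad:** cyan (276,164), magenta (343,207).
- **Left alone:** the green look-alikes at (321,272) and (383,263), and the jar at (274,201).

The enlarged crop confirms the white caps. Next I'll measure from two wrist positions plus the fixed cameras.

```bash
cat >> h.py <<'E'
from scipy.spatial.transform import Rotation as Ro
from scipy.optimize import minimize
def wrist():
    pos=np.array(env.current_tcp_pos()); q=np.array(env.current_orientation())
    p=env.get_image("wrist"); T=np.eye(4); T[:3,:3]=Ro.from_quat(q[[1,2,3,0]]).as_matrix(); T[:3,3]=pos
    W=np.linalg.inv(T@np.array(p["mount"])); p["rvec"]=Ro.from_matrix(W[:3,:3]).as_rotvec(); p["tvec"]=W[:3,3]
    return p
HUE=dict(cyan=(80,108),magenta=(145,176),yellow=(18,36))
def mask(p,col,guess,white=True,r=0.05,zt=.06,smin=130):
    h=cv2.cvtColor(p["pixels"],cv2.COLOR_RGB2HSV); H,S,V=[h[...,i].astype(int) for i in range(3)]
    m=(H>=HUE[col][0])&(H<=HUE[col][1])&(S>smin)&(V>50)
    if white: m|=(V>125)&(S<60)
    roi=np.zeros(m.shape,np.uint8); g=np.array(guess)
    a=np.linspace(0,6.28,24); C=np.c_[g[0]+r*np.cos(a),g[1]+r*np.sin(a),np.full(24,zt/2)]
    cv2.fillConvexPoly(roi,cv2.convexHull(proj(p,C).astype(np.float32)).astype(np.int32),1)
    n,l,st,_=cv2.connectedComponentsWithStats((m&(roi>0)).astype(np.uint8))
    return l==1+np.argmax(st[1:,4]) if n>1 else np.zeros(m.shape,bool)
def fit(views,masks,pts,x0):
    """pts: local model points; x0: x,y,z,yaw. fits projected hull to the masks"""
    def hull(p,x):
        c,s=np.cos(x[3]),np.sin(x[3]); P=pts@np.array([[c,s,0],[-s,c,0],[0,0,1]])+x[:3]
        hu=cv2.convexHull(proj(p,P).astype(np.float32)); k=8
        lo=np.floor(hu.min((0,1)))-12; sz=(np.ceil(hu.max((0,1)))+12-lo).astype(int)
        im=np.zeros((sz[1]*k,sz[0]*k),np.uint8)
        cv2.fillConvexPoly(im,np.round(((hu-lo+.5)*k)).astype(np.int32),1)
        return cv2.resize(im.astype(np.float32),tuple(int(v) for v in sz),interpolation=cv2.INTER_AREA),lo.astype(int)
    def cost(x):
        t=0
        for p,m in zip(views,masks):
            im,(u,v)=hull(p,x); full=np.zeros(m.shape,np.float32)
            h,w=im.shape; y0,x0_=max(v,0),max(u,0); y1,x1=min(v+h,m.shape[0]),min(u+w,m.shape[1])
            if y1<=y0 or x1<=x0_: t+=5; continue
            full[y0:y1,x0_:x1]=im[y0-v:y1-v,x0_-u:x1-u]
            t+=np.abs(full-m).sum()/m.sum()
        return t/len(views)
    x0=np.array(x0,float); best=None
    for d in (.15,-.15):
        x1=x0 if best is None else best.x
        S=np.vstack([x1]+[x1+np.eye(4)[i]*[.006,.006,.006,d][i] for i in range(4)])
        r=minimize(cost,x1,method="Nelder-Mead",options=dict(initial_simplex=S,xatol=1e-4,fatol=1e-4,maxiter=250))
        if best is None or r.fun<best.fun: best=r
    return best.x,best.fun
def box(a,b,c,d,e,f): return np.array([[x,y,z] for x in(a,b) for y in(c,d) for z in(e,f)])
CART=np.vstack([box(-.035,.035,-.012,.012,0,.048),box(-.001,.035,-.012,.012,.048,.058),box(-.035,-.007,-.010,.010,.048,.058)])
TRAY=box(-.049,.049,-.031,.031,.025,.025)
DOWN=[0,0,1,0]
E
cat > m1.py <<'E'
from h import *
import pickle; P0=pickle.load(open("p0.pkl","rb"))
views=dict(P0)
for n,pos in dict(c1=(.42,.27,.25),c2=(.48,.18,.25),m1=(.43,-.11,.25),m2=(.48,-.24,.25)).items():
    env.move_pose(pos,DOWN); views[n]=wrist()
pickle.dump(views,open("views.pkl","wb"))
print(env.current_time())
import sys
ims=[]
for n in("c1","c2","m1","m2"): ims.append(cv2.resize(views[n]["pixels"],(400,300)))
cv2.imwrite("pics/wr.png",np.vstack([np.hstack(ims[:2]),np.hstack(ims[2:])])[:,:,::-1])
E
cat > m2.py <<'E'
from h import *
import pickle; V=pickle.load(open("views.pkl","rb")); T=V["top"]; out={}
for c,uv in dict(cyan=(312,202.5),magenta=(309.5,165.6),yellow=(349,166.5)).items():
    g=toplane(T,uv,.04)[0]
    for ns in(("m1","m2"),("top","scene","m1","m2")):
        vs=[V[n] for n in ns]; ms=[mask(v,c,g) for v in vs]
        x,f=fit(vs,ms,CART,[g[0],g[1],.003,-.1]); print("cart",c,ns[0],x.round(4),round(f,3),[int(m.sum()) for m in ms])
        if ns[0]=="m1": out[c]=x
for c,uv in dict(cyan=(154.6,191.7),magenta=(131.2,193),yellow=(178.7,191.4)).items():
    g=toplane(T,uv,.03)[0]
    for ns in(("c1","c2"),("top","scene","c1","c2")):
        vs=[V[n] for n in ns]; ms=[mask(v,c,g,False,.08,.03) for v in vs]
        x,f=fit(vs,ms,TRAY,[g[0],g[1],.005,0]); print("tray",c,ns[0],x.round(4),round(f,3),[int(m.sum()) for m in ms])
        if ns[0]=="c1": out["t"+c]=x
pickle.dump(out,open("est.pkl","wb"))
E
python3 m1.py && python3 m2.py
```

```text
5.1833
cart cyan m1 [ 0.5038 -0.2038  0.0011 -0.1675] 0.316 [1503, 1713]
cart cyan top [ 0.5024 -0.2036  0.0031 -0.1484] 0.39 [232, 261, 1503, 1713]
cart magenta m1 [ 6.031e-01 -1.955e-01 -3.000e-04  2.190e-02] 0.448 [1287, 1381]
cart magenta top [ 6.017e-01 -1.949e-01  4.000e-04  3.270e-02] 0.701 [126, 313, 1287, 1381]
cart yellow m1 [ 0.5851 -0.3057 -0.0263 -0.6603] 1.094 [800, 942]
cart yellow top [ 0.5983 -0.3057 -0.0076 -0.322 ] 0.851 [286, 388, 800, 942]
tray cyan c1 [0.521  0.2165 0.003  0.0537] 0.043 [3896, 4473]
tray cyan top [0.521  0.2171 0.0018 0.0584] 0.076 [801, 596, 3896, 4473]
tray magenta c1 [0.5161 0.2792 0.0062 0.0581] 0.04 [4147, 4719]
tray magenta top [0.5179 0.28   0.0036 0.0573] 0.069 [904, 597, 4147, 4719]
tray yellow c1 [0.5222 0.1535 0.0057 0.0574] 0.161 [3715, 4729]
tray yellow top [0.5231 0.1529 0.0026 0.0598] 0.182 [1091, 727, 3715, 4729]
```

View pics/wr.png

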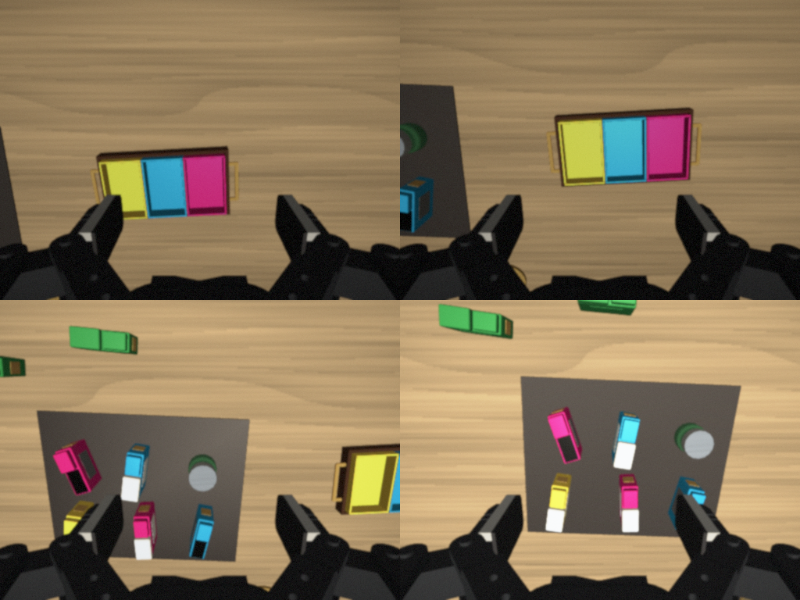

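The wrist view shows the trays clearly. The fingers hide parts of yellow and magenta on the mat, so I'll retake those from further out and check the masks.

```bash
cat >> h.py <<'E'
def mask(p,col,guess,white=True,r=0.045,zt=.06,smin=90,vmin=25):
    h=cv2.cvtColor(cv2.medianBlur(p["pixels"],3),cv2.COLOR_RGB2HSV); H,S,V=[h[...,i].astype(int) for i in range(3)]
    m=(H>=HUE[col][0])&(H<=HUE[col][1])&(S>smin)&(V>vmin)
    if white: m|=(V>140)&(S<70)
    roi=np.zeros(m.shape,np.uint8); g=np.array(guess)
    a=np.linspace(0,6.28,24); C=np.vstack([np.c_[g[0]+r*np.cos(a),g[1]+r*np.sin(a),np.full(24,z)] for z in(0.,zt)])
    cv2.fillConvexPoly(roi,cv2.convexHull(proj(p,C).astype(np.float32)).astype(np.int32),1)
    m=cv2.morphologyEx((m&(roi>0)).astype(np.uint8),cv2.MORPH_CLOSE,np.ones((3,3),np.uint8) if p["fx"]>400 else np.ones((7,7),np.uint8))
    n,l,st,_=cv2.connectedComponentsWithStats(m)
    return l==1+np.argmax(st[1:,4]) if n>1 else np.zeros(m.shape,bool)
E
cat > m3.py <<'E'
from h import *
import pickle; V=pickle.load(open("views.pkl","rb")); T=V["top"]; out=pickle.load(open("est.pkl","rb"))
for n,pos in dict(m3=(.60,-.17,.25),m4=(.56,-.29,.25)).items():
    env.move_pose(pos,DOWN); V[n]=wrist()
pickle.dump(V,open("views.pkl","wb")); print(env.current_time())
ov={n:V[n]["pixels"].copy() for n in("m3","m4")}
for c,uv in dict(cyan=(312,202.5),magenta=(309.5,165.6),yellow=(349,166.5)).items():
    g=toplane(T,uv,.04)[0]
    for ns in(("m3","m4"),("top","scene")):
        vs=[V[n] for n in ns]; ms=[mask(v,c,g) for v in vs]
        x,f=fit(vs,ms,CART,[g[0],g[1],.003,-.1]); print("cart",c,ns[0],x.round(4),round(f,3),[int(m.sum()) for m in ms])
        if ns[0]=="m3":
            out[c]=x; cc,s=np.cos(x[3]),np.sin(x[3])
            for n,v,m in zip(ns,vs,ms):
                cv2.drawContours(ov[n],cv2.findContours(m.astype(np.uint8),0,1)[0],-1,(0,255,0),1)
                hu=cv2.convexHull(proj(v,CART@np.array([[cc,s,0],[-s,cc,0],[0,0,1]])+x[:3]).astype(np.float32))
                cv2.polylines(ov[n],[np.round(hu).astype(np.int32)],True,(255,0,0),1)
pickle.dump(out,open("est.pkl","wb"))
cv2.imwrite("pics/m34.png",cv2.resize(np.vstack([ov["m3"][:290,60:460],ov["m4"][:290,60:460]]),None,fx=1,fy=1)[:,:,::-1])
E
python3 m3.py
```

```text
6.475
cart cyan m3 [ 0.503  -0.2037  0.0017 -0.1694] 0.15 [2172, 2248]
cart cyan top [ 0.4994 -0.2031  0.0027 -0.1391] 0.324 [237, 312]
cart magenta m3 [ 0.6018 -0.1954  0.0027  0.0225] 0.126 [1760, 2063]
cart magenta top [ 0.6003 -0.1949  0.0007  0.0461] 0.207 [259, 372]
cart yellow m3 [ 0.6015 -0.3021  0.0013 -0.1637] 0.061 [2654, 1767]
cart yellow top [ 0.5984 -0.3013 -0.0006 -0.1504] 0.158 [341, 473]
```

View pics/m34.png

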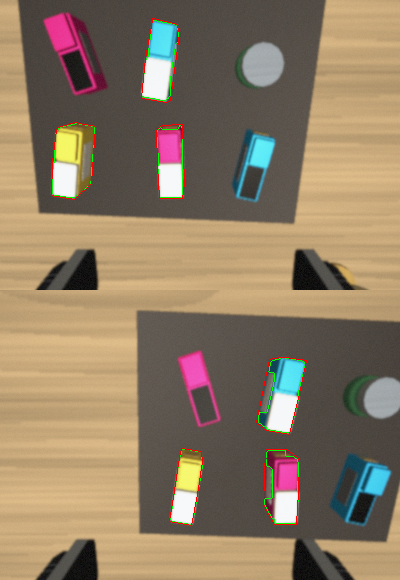

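The fits match the pictures. The undersides come out at z≈2 mm (mat 3 mm) and the tray spacing at 62.7 mm, both consistent with the text. I'll pick the first cartridge, magenta, and check it.

```bash
cat >> h.py <<'E'
def ori(yaw):
    q=(Ro.from_euler("z",yaw)*Ro.from_quat([0,1,0,0])).as_quat(); return q[[3,0,1,2]]
def transfer(src,dst):
    """src: x,y,yaw of the cartridge on the mat; dst: x,y,yaw in the tray"""
    o=ori(src[2]); env.set_gripper(.05,40)
    env.move_pose([src[0],src[1],.15],o)
    env.move_straight([src[0],src[1],.003+.022],.12)
    env.set_gripper(0,40); w=env.current_width(); print("grip",w,env.current_grasp_force())
    if not .018<w<.028: return False
    env.move_straight([src[0],src[1],.17],.15)
    print("held",env.current_width(),env.current_force()); o=ori(dst[2])
    env.move_pose([dst[0],dst[1],.15],o)
    env.move_straight([dst[0],dst[1],.060],.15)
    env.move_straight([dst[0],dst[1],.008+.022+.001],.04); print("down",env.current_force())
    env.set_gripper(.042); env.dwell(.2)
    env.move_straight([dst[0],dst[1],.17],.15); print("t",env.current_time()); return True
E
cat > go.py <<'E'
from h import *
import pickle,sys; e=pickle.load(open("est.pkl","rb"))
t=np.mean([e["t"+c] for c in("cyan","magenta","yellow")],0); yaw=.057
off=dict(magenta=.0625,cyan=0,yellow=-.0625)
for c in sys.argv[1:]:
    if not transfer(e[c][[0,1,3]],[t[0]-np.sin(yaw)*off[c],t[1]+np.cos(yaw)*off[c],yaw]): break
p=env.get_image("top"); save(p,"after_%s.png"%sys.argv[-1],(100,130,380,280),2.5)
E
python3 go.py magenta
```

```text
grip 0.023304440317736527 40.98236382007599
held 0.023448746952745587 [-0.7412337  -0.57665625 -0.52174145]
down [-2.41507221 -0.42747929  2.87232811]
t 15.175
```

View pics/after_magenta.png

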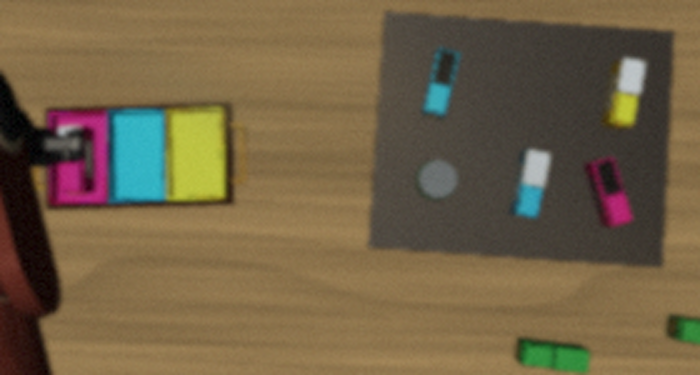

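The magenta cartridge stands in its compartment (crop px ~(80,150)) and nothing else has moved. I'll do the other two now.

```bash
python3 go.py cyan yellow && python3 - <<'E'
from h import *
env.move_pose([.50,-.02,.28],DOWN)
p=env.get_image("top"); s=env.get_image("scene")
a=cv2.resize(p["pixels"][130:285,100:410],(775,388))[:,:,::-1]; b=cv2.resize(s["pixels"][120:200,290:420],(345,212))[:,:,::-1]
c=cv2.resize(s["pixels"][150:260,140:290],(289,212))[:,:,::-1]
im=np.zeros((600,775,3),np.uint8); im[:388]=a; im[388:,:345]=b; im[388:,360:649]=c; cv2.imwrite("pics/end.png",im)
print(env.current_time())
E
```

```text
grip 0.023893110610937077 39.75035905838013
held 0.0234690665007712 [-1.14014598 -0.49662524 -0.88387852]
down [-1.70915609  0.51720736  2.63808866]
t 24.65
grip 0.02399317170946947 40.52958995103836
held 0.023585943271438564 [ 0.72390801 -0.54255238 -1.31412897]
down [-1.82012162 -0.20495441  3.21536168]
t 34.3583
35.35
```

View pics/end.png

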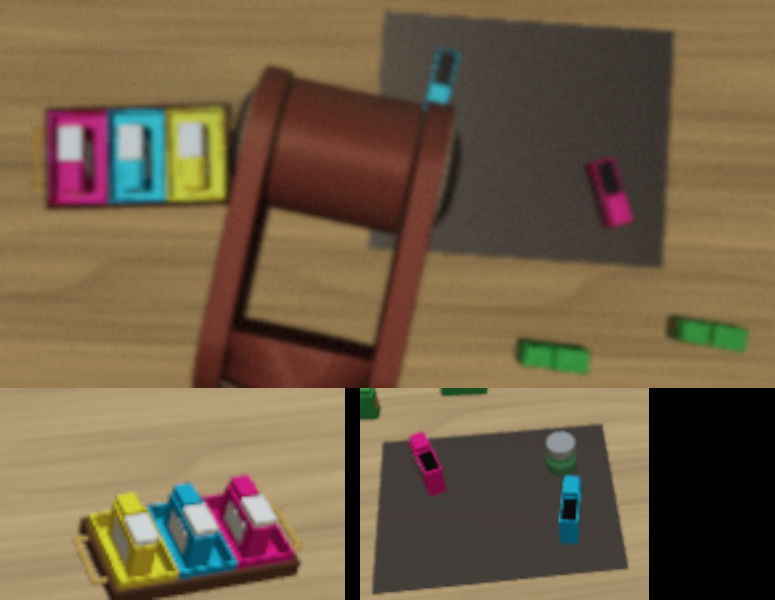

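All three capped cartridges stand upright in compartments of their own colour (crop px ~(70,155), (130,155), (192,155)). Both spent cartridges and the jar are unmoved, and the arm is clear of everything.

```bash
python3 -c "
from bench import env
env.dwell(.3); print(env.hand_in())"
```

```text
the job is handed in; nothing more can be done
None
```

The three fresh cartridges (cyan, magenta and yellow) stand upright in their own-colour compartments, nothing else was touched, and I handed the job in at about 36 s; no verdict was returned.

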